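# Clear the pipe cradle and clamp the next coupling

## Robot

A 6-joint arm with a two-finger parallel gripper is mounted at the origin on the work surface. World frame = base frame: x ahead of the robot, y to its left, z up, the work surface at z = 0. Lengths are in m, angles in rad, forces in N, time in s.
With the tool pointing down it reaches from about 0.3 to 0.875 m from the base axis. Payload 6.4 kg.
Tool frame: the origin (TCP) lies midway between the tips of the shut fingers; the grasp point (between the pads) lies 19 mm behind it; z points along the fingers, y is the line along which they close (so a half turn about z gives the same grasp; the last joint's range is limited). The gripper opens to 85 mm and grips with 20 to 120 N. Pads are 22 mm wide; open, the fingers measure 114 mm over their backs; the gripper's body (76 mm by 85 mm) begins 54 mm behind the grasp point. The pads swing forward as they close: fully open they stand 13 mm farther back than shut.
Start: joints at [-1.51, 0.181, 1.607, -0, 1.354, -0.206], TCP at [0.152, -0.555, 0.231] pointing down, gripper open.
Joint ranges: [-2.99, 2.99], [-0.89, 2.07], [0.3, 2.58], [-1.14, 4.28], [0, 2.63], [-3.12, 3.12]. Speed limits (rad/s): [2.57, 2.57, 3.01, 3.14, 3.14, 3.14].

## Interface

Orientations are given as a unit quaternion [w, x, y, z].
In Python, from bench import * gives the robot as it stands.
- The arm moves only by the tool play_rows, never from a script. Its argument "plan" is a list of rows, each a list of 3 entries, a list of its own where there are three numbers: the finger opening in mm, from 0 to 85.4, then the shift along the tool's x, y, z normalised to -1 to 1, where 1 is 40 cm, then the turn about the tool's z normalised to -1 to 1, where 1 is pi rad. A call has 1 to 10 rows; each row is the pose to reach, as a shift and turn from the pose commanded when the call began, along the tool's axes at that moment, turning the shorter way round; what a row does not reach only later rows make up. A row lasts 1/10 s, in which the tool goes at most 50 mm and 8.59 degrees, less where a joint would pass 70% of its speed; a pose out of reach is approached as far as the arm can. A call with a number of a shift or a turn outside -1 to 1 is refused whole. A call with a gripper value outside its range is refused whole. The fingers move at their own pace and stop on an object; the grip force is fixed at half the most. Time passes only in rows, so rows that repeat a pose let the fingers close. It gives the time, the measured TCP pose, the force, the opening and the grip force at its end, in the units of the state.
- get_obs(): the state, without advancing time (a new reading comes with each control period).
- camera(name): name is "scene" or "top" or "wrist"; returns a dict with "image" (480x640x3 uint8, red, green, blue), "range_z" (480x640 float32, m along the optical axis (not along the pixel's ray), 0 where there is no reading), "intrinsics" (3x3 intrinsics, pixels), "k1" (the pictures are not rectified: a ray, as slopes to the right and down, at radius r is drawn at 1 + k1 r^2 times it, then the intrinsics apply), "rvec" (rotation vector, rad) and "tvec" (3), from world to camera coordinates, as OpenCV has them; the wrist camera has in their place "T_tool_cam" (4x4, takes a point from camera to tool coordinates, whose origin is the TCP and whose axes are the flange's). Camera axes: x right, y down, z forward; pixel columns grow to the right and rows downward; lengths in m; the calibration is good to about 2 mm. A picture is of the moment at which its call begins: read the wrist's pose just before it.
- hand_in(): hands the job in; it is judged then, once.
Trained networks look in a picture, given as the dict that the camera call returned (one of the last four; its "shot" number tells which), for a name from the list of things; names that differ only in an ending like _2 or _b are one class to them, and where a whole thing is asked for, a point or a joint stands for the part that bears it (a point fixed in the world has none). Each returns a list of dicts, best first, with "conf" (0 to 1); they miss things now and then, are a little off and sometimes report something else, mostly with a low value. They report only what shows in the picture. A call takes as long as a camera call.
- search_frame(picture, label): "rect" ([centre column, centre row, width, height] in pixels, round what is visible of it).
- masks_of(picture, label): "mask" (480x640 bool, what is visible of it) and "rect" ([centre column, centre row, width, height] in pixels, round what is visible of it).
The state is a dict: "time_s": time; "q": joint angles; "dq": joint speeds; "joint_efforts": joint torques, N m; "eef_pos": TCP position; "eef_rot": TCP orientation; "wrist_force": force on the tool from outside, world axes, zero at the start; "torque": the same for the moment, N m; "opening": opening from 0.0 (shut) to 1.0 (fully open); "grasp_force": force on a finger pad.
Only numpy, scipy, OpenCV 4.12 (cv2) and the standard library are available. Lean on these libraries where they do the work, as an engineer would, in place of code of your own. Each camera call takes 0.05 s, during which the arm holds its last target. There are 200 camera calls.

## Task

On the hardware shop's counter, take the leftover plain pipe out of the pipe cradle and lay it flat in the open wooden tray. Then set the pipe coupling (the one with the thick collar, lying on the counter) down in the cradle, without dropping it, so that its pipe ends lie in both vee saddles with the collar between them, and bring the raised clamp lever fully down onto it. Leave the other things on the counter where they are.

Things in the scene. Friction and masses are not known exactly. Their poses are not given: they have to be found in the camera images.
- cradle: pipe cradle: cast aluminium fixture fixed to the counter, base plate 12 mm thick, x = -60 to +105, y = -105 to +105 mm. Origin on the counter at its middle. Two 90 degree vee saddles, 22 mm thick, centred at y = -75 and +75 mm, lips 80 mm high at x = -35 and +35 mm, carry a 34 mm pipe along the cradle's y; free gap between them 128 mm. At x = +80, y = -82 mm two 112 mm high cheeks carry the lever.
- cradle_axis (a point): point 70 mm above the counter in the middle between the two saddles: where the centre of a 34 mm pipe lying in the vees comes to be; its y axis is the pipe direction, z up.
- lever_pivot (a point): the lever's hinge axis (parallel to the cradle's y axis), 100 mm above the counter; in the cradle's frame x = +80, y = -82, z = 100 mm.
- lever (a joint): angle of the clamp lever (rad). 0: level, pointing to the cradle's -x, its rubber pad just resting on a 34 mm pipe lying in the saddle under it; 1.57: standing straight up. It starts raised, moves stiffly and stays where it is left. Limits -0.15 and 1.65.
- lever_grip (a point): grip point in the black plastic handle at the end of the steel lever, 155 mm from the pivot. Handle 60 mm long (from 115 to 175 mm from the pivot), 18 mm wide along the cradle's y, 18 mm thick; it can be pinched across its width from above at any lever angle. The lever is 175 mm long.
- offcut: leftover plain pipe, grey plastic, 34 mm diameter, 190 mm long, 0.12 kg, no collar, lying in the cradle at the start. Origin at its centre, y along the pipe.
- coupling: pipe coupling, grey plastic: a 34 mm diameter pipe 200 mm long with a thick eight-sided collar (48 mm across flats, 100 mm long) round its middle, 0.3 kg; lies on the counter on a flat of the collar. Origin at its centre (24 mm above the counter when lying), y along the pipe.
- tray: wooden open-topped tray 170 x 270 mm, 45 mm high, 5 mm walls and floor, fixed to the counter. Origin on the counter under its centre; long side along y.
- jar: bystander: jar 66 mm diameter, 85 mm high. Origin at the centre of its underside.
- elbow: bystander: grey plastic pipe elbow lying flat, two 60 mm legs along +x and +y, 42 mm thick. Origin on the counter under its corner.
- bottle: bystander: red bottle 64 mm diameter, 190 mm high. Origin at the centre of its underside.
- can: bystander: can 74 mm diameter, 100 mm high. Origin at the centre of its underside.
- carton: bystander: cardboard box 90 x 150 x 60 mm. Origin at the centre of its underside.
- cup: bystander: green plastic cup 80 mm diameter, 100 mm high. Origin at the centre of its underside.

How it is judged:
On the way, in this order (a step that is already met when the one before it is completed fails the run):
1. the leftover pipe lies flat in the tray, released (x of offcut in the frame of tray between -0.075 and 0.075 m and y of offcut in the frame of tray between -0.06 and 0.06 m and z of offcut in the frame of tray between 0.01 and 0.036 m and contact force between the fingers and offcut below 0.1 N), for 0.2 s.
2. the coupling lies in both saddles, collar between them, released (x of coupling in the frame of cradle_axis between -0.006 and 0.006 m and y of coupling in the frame of cradle_axis between -0.02 and 0.02 m and z of coupling in the frame of cradle_axis between -0.006 and 0.006 m and angle between the y axis of coupling and the y axis of cradle_axis, either way round below 0.06 rad and contact force between the fingers and coupling below 0.1 N), for 0.2 s.
At the end, for the whole second after the job is handed in: Leftover pipe flat in the tray (centre within 75 mm in x, 60 mm in y of its middle, under 36 mm high); coupling in both saddles (within 6 mm of the axis point across and in height, 20 mm along, 0.06 rad); lever within 0.06 rad of level; all at rest (x of offcut in the frame of tray between -0.075 and 0.075 m and y of offcut in the frame of tray between -0.06 and 0.06 m and z of offcut in the frame of tray between 0.01 and 0.036 m and x of coupling in the frame of cradle_axis between -0.006 and 0.006 m and y of coupling in the frame of cradle_axis between -0.02 and 0.02 m and z of coupling in the frame of cradle_axis between -0.006 and 0.006 m and angle between the y axis of coupling and the y axis of cradle_axis, either way round below 0.06 rad and value of joint lever between -0.06 and 0.06 rad and linear speed of each of coupling, offcut below 0.02 m/s and velocity of joint lever between -0.05 and 0.05 rad/s); the robot touches nothing.
It fails at once if the coupling is dropped (faster than 0.6 m/s with no finger on it) (contact force between the fingers and coupling below 0.1 N and linear speed of coupling above 0.6 m/s).
It fails at once if a bystander is moved by more than 30 mm or tipped over (distance of any of jar, elbow, bottle, can, carton, cup from where it was at the start of the episode above 0.03 m or angle between any of jar, elbow, bottle, can, carton, cup's own z axis and vertical above 0.5 rad).
It also fails if it takes over 67 s, if anything falls off the work surface, if the arm or the gripper's body presses on something with over 40 N, if the wrist force passes 120 N, or if a joint passes its speed limit or range.

## Working session

There is one attempt and no reset: what is moved stays moved. The work goes in short steps, Python scripts to look and compute and a tool call to move; the robot and the scene stay as the last step left them, time stands still between calls to the robot, and variables do not carry over. Pictures are saved under pics/ and viewed, at most 10 in all, crops included, and the job is handed in when it is done.

Besides the shell and the picture viewer there is one more tool, called as a command line: name --argument value ..., lists and objects as JSON in quotes. play_rows: Moves the arm, as the interface text tells. Its arguments: {"type":"object","properties":{"plan":{"type":"array","items":{"type":"array"}}},"required":["plan"]}

```bash
ls; mkdir -p pics; cat > h.py <<'E'
from bench import *
import numpy as np, cv2
from scipy.spatial.transform import Rotation as R
def q2R(q): return R.from_quat([q[1],q[2],q[3],q[0]]).as_matrix()
def pts(pic,mask=None,obs=None):
    """world points (N,3) for mask pixels"""
    d=pic["range_z"]; m=(d>0) if mask is None else (mask&(d>0))
    v,u=np.nonzero(m); K=np.array(pic["intrinsics"])
    x=np.stack([(u-K[0,2])/K[0,0],(v-K[1,2])/K[1,1]],1); r=x.copy()
    for _ in range(8): r=x/(1+pic["k1"]*(r**2).sum(1,keepdims=True))
    P=np.c_[r,np.ones(len(r))]*d[v,u][:,None]
    if "rvec" in pic:
        Rm=cv2.Rodrigues(np.array(pic["rvec"],float))[0]
        return (P-np.array(pic["tvec"]).ravel())@Rm
    T=np.array(pic["T_tool_cam"]); P=P@T[:3,:3].T+T[:3,3]
    return P@q2R(obs["eef_rot"]).T+np.array(obs["eef_pos"])
def save(pic,name): cv2.imwrite(f"pics/{name}.png",cv2.cvtColor(np.asarray(pic["image"]),cv2.COLOR_RGB2BGR))
E
python3 - <<'E'
from h import *
o=get_obs(); print({k:np.round(v,3) for k,v in o.items()})
for c in ["top","scene"]:
    p=camera(c); save(p,c+"0")
    for n in ["cradle","lever","offcut","coupling","tray","jar","elbow","bottle","can","carton","cup"]:
        for r in masks_of(p,n)[:2]:
            if r["conf"]<.3: continue
            P=pts(p,r["mask"]); 
            if len(P)<10: continue
            rr=cv2.minAreaRect(P[:,:2].astype(np.float32))
            print(c,n,round(r["conf"],2),np.round(r["rect"]),"med",np.round(np.median(P,0),3),"z",np.round(np.percentile(P[:,2],[2,98]),3),"rect",np.round(rr[0],3),np.round(rr[1],3),round(rr[2],1))
E
```

```text
pics
{'time_s': np.float64(0.0), 'q': array([-1.51 ,  0.182,  1.608,  0.   ,  1.354, -0.206]), 'dq': array([-0.001,  0.   , -0.001, -0.   ,  0.   ,  0.   ]), 'joint_efforts': array([-1.0000e-03, -4.4486e+01, -3.5135e+01, -0.0000e+00,  9.0000e-03,
       -0.0000e+00]), 'eef_pos': array([ 0.152, -0.554,  0.23 ]), 'eef_rot': array([-0.001,  0.991,  0.133,  0.   ]), 'wrist_force': array([ 0.808, -0.765,  0.581]), 'torque': array([ 0.012, -0.039,  0.044]), 'grasp_force': np.float64(0.0), 'opening': np.float64(0.999)}
top cradle 0.97 [322. 256.  92.  77.] med [0.571 0.011 0.013] z [0.007 0.196] rect [0.553 0.007] [0.166 0.212] 7.3
top cradle 0.45 [462. 293. 119.  74.] med [ 0.457 -0.342  0.007] z [0.    0.048] rect [ 0.459 -0.336] [0.169 0.273] 0.5
top lever 0.54 [358. 223.  14.  11.] med [ 0.613 -0.064  0.273] z [0.129 0.279] rect [ 0.614 -0.069] [0.019 0.023] 7.7
top offcut 0.58 [328. 262.  80.  23.] med [ 0.532 -0.007  0.085] z [0.071 0.092] rect [ 0.53  -0.003] [0.038 0.189] 7.9
top coupling 0.67 [178. 276.  86.  36.] med [0.498 0.355 0.042] z [0.029 0.053] rect [0.498 0.358] [0.201 0.
[... 2154 characters left out ...]
0.75 [406. 365.  38.  51.] med [0.713 0.281 0.123] z [0.008 0.192] rect [0.674 0.269] [0.114 0.065] 13.9
scene can 0.78 [287. 341.  33.  49.] med [0.808 0.061 0.098] z [0.007 0.105] rect [0.789 0.035] [0.128 0.074] 53.6
scene can 0.59 [398. 210.  28.  38.] med [0.392 0.041 0.069] z [0.008 0.089] rect [0.351 0.037] [0.062 0.122] 88.2
scene carton 0.65 [210. 226.  70.  72.] med [ 0.694 -0.278  0.06 ] z [0.006 0.065] rect [ 0.673 -0.316] [0.202 0.11 ] 78.7
scene carton 0.31 [261. 166. 122.  96.] med [ 0.454 -0.339  0.008] z [0.001 0.047] rect [ 0.471 -0.281] [0.464 0.217] 79.2
scene cup 0.95 [237. 291.  40.  50.] med [ 0.779 -0.117  0.062] z [0.004 0.103] rect [ 0.768 -0.125] [0.127 0.086] 61.4
```

View pics/top0.png

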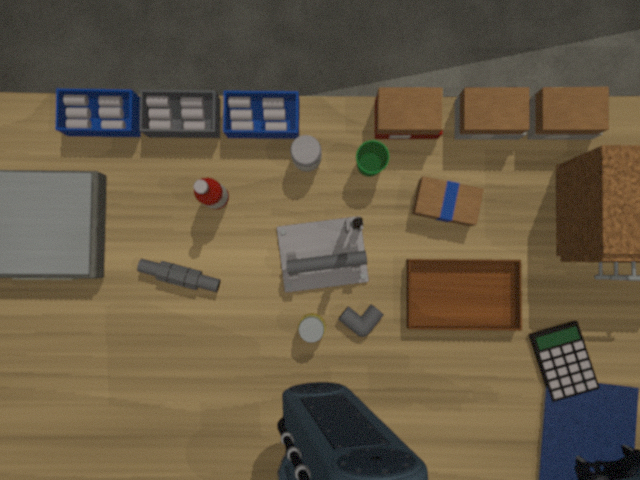

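View pics/scene0.png

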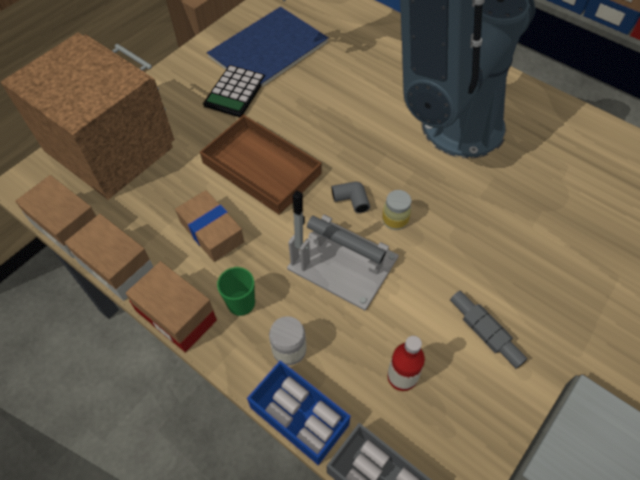

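```bash
cat >> h.py <<'E'
def mv(x,y,z,psi,pose=None):
    """row numbers to TCP xyz with tool x at yaw psi deg; pose=(xyz,psi) or the measured one"""
    o=get_obs(); M=q2R(o["eef_rot"]); p=np.array(o["eef_pos"])
    d=np.array([x,y,z])-p; yaw=np.degrees(np.arctan2(M[1,0],M[0,0]))
    t=-((psi-yaw+180)%360-180)/180
    print("pos",np.round(p,4),"yaw",round(yaw,2),"tilt",np.round(M[:2,2],4),"row",np.round(M.T@d/0.4,3),round(t,4))
E
python3 -c "
from h import *
mv(.50,-.003,.33,97.5)"
```

```text
pos [ 0.1516 -0.5547  0.2313] yaw 15.29 tilt [-0.  0.] row [ 1.204 -1.101 -0.247] -0.4567
```

play_rows --plan '[[85, [0.1, -0.1, -0.1], -0.05], [85, [0.2, -0.2, -0.25], -0.1], [85, [0.3, -0.3, -0.25], -0.14], [85, [0.4, -0.4, -0.25], -0.19], [85, [0.5, -0.5, -0.25], -0.23], [85, [0.6, -0.6, -0.25], -0.28], [85, [0.7, -0.7, -0.25], -0.32], [85, [0.8, -0.8, -0.25], -0.37], [85, [0.9, -0.9, -0.25], -0.41], [85, [1.0, -1.0, -0.25], -0.457]]'

```text
time_s: 2.2
eef_pos: [0.3862, -0.1428, 0.3313]
eef_rot: [0.001, 0.657, 0.754, 0.0]
wrist_force: [1.1, -1.3, -0.4]
opening: 0.997
grasp_force: 0.0
```

```bash
python3 -c "
from h import *
mv(.50,-.003,.33,97.5)"
```

```text
pos [ 0.3862 -0.1428  0.3313] yaw 97.85 tilt [ 0.0013 -0.001 ] row [0.307 0.329 0.003] 0.0019
```

play_rows --plan '[[85, [0.31, 0.33, 0], 0], [85, [0.31, 0.33, 0], 0], [85, [0.31, 0.33, 0], 0], [85, [0.31, 0.33, 0], 0], [85, [0.31, 0.33, 0], 0], [85, [0.31, 0.33, 0], 0]]'

```text
time_s: 2.8
eef_pos: [0.5001, -0.0039, 0.3305]
eef_rot: [-0.0, 0.658, 0.753, -0.0]
wrist_force: [-0.5, -1.5, -0.1]
opening: 1.001
grasp_force: 0.0
```

```bash
python3 - <<'E'
from h import *
o=get_obs(); p=camera("wrist"); save(p,"w1"); print(np.round(p["T_tool_cam"],3))
for n in ["cradle","offcut","lever"]:
    for r in masks_of(p,n)[:2]:
        P=pts(p,r["mask"],o)
        if len(P)<10: continue
        rr=cv2.minAreaRect(P[:,:2].astype(np.float32))
        print(n,round(r["conf"],2),np.round(r["rect"]),"z",np.round(np.percentile(P[:,2],[2,50,98]),3),"rect",np.round(rr[0],3),np.round(rr[1],3),round(rr[2],1))
        if n=="offcut":
            Q=P[(P[:,2]>.06)&(P[:,2]<.1)]; c=np.median(Q,0);C=Q-Q.mean(0); v=np.linalg.svd(C,full_matrices=False)[2][0]; s=C@v
            print("off",np.round(Q.mean(0),4),np.round(v,4),s.min(),s.max(), Q[:,2].max())
mv(.53,-.003,.057,97.5)
E
```

```text
[[ 0.    -0.963 -0.27   0.068]
 [ 1.     0.     0.     0.002]
 [-0.    -0.27   0.963 -0.144]
 [ 0.     0.     0.     1.   ]]
cradle 0.72 [199. 140.  80.  68.] z [0.02  0.085 0.087] rect [0.369 0.04 ] [0.061 0.087] 63.1
cradle 0.63 [381. 207. 174. 244.] z [0.011 0.013 0.134] rect [ 0.573 -0.026] [0.193 0.286] 8.1
offcut 0.74 [356. 202.  41. 200.] z [0.074 0.086 0.089] rect [0.538 0.001] [0.041 0.194] 8.2
off [0.5333 0.0039 0.0845] [ 1.376e-01 -9.905e-01 -3.000e-04] -0.0890217327262437 0.10113768893943252 0.09063267385060489
lever 0.85 [446. 304.  39.  50.] z [0.001 0.14  0.347] rect [ 0.62  -0.059] [0.036 0.208] 40.7
pos [ 0.4997 -0.0054  0.331 ] yaw 97.45 tilt [ 0.0002 -0.0003] row [-0.004  0.076  0.685] -0.0003
```

View pics/w1.png

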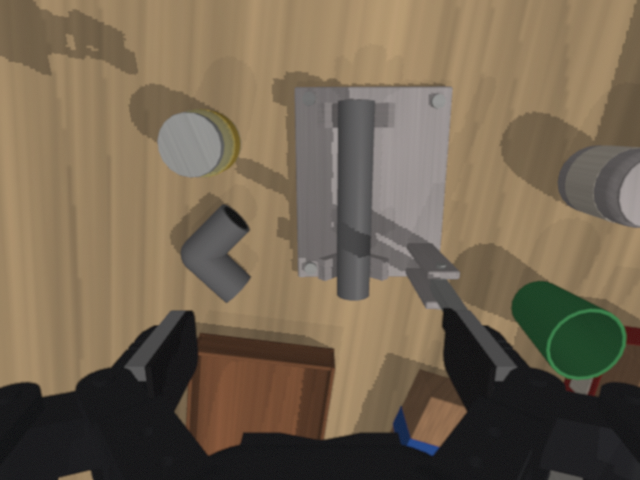

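```bash
cat >> h.py <<'E'
def plate(P):
    m=(P[:,2]>.007)&(P[:,2]<.018)&(abs(P[:,0]-.553)<.13)&(abs(P[:,1]-.007)<.15); Q=P[m]
    th=np.radians(7.7); c,s=np.cos(th),np.sin(th)
    from scipy.optimize import minimize_scalar
    def w(t):
        a=Q[:,0]*np.cos(t)+Q[:,1]*np.sin(t); b=-Q[:,0]*np.sin(t)+Q[:,1]*np.cos(t)
        return [np.percentile(a,[.3,99.7]),np.percentile(b,[.3,99.7])]
    t=minimize_scalar(lambda t:sum(np.ptp(k) for k in w(t)),bounds=(.05,.22),method="bounded").x
    a,b=w(t); am,bm=a.mean()-.0225,b.mean()
    print("cradle yaw",round(np.degrees(t),2),"size",np.ptp(a),np.ptp(b),"origin",np.round([am*np.cos(t)-bm*np.sin(t),am*np.sin(t)+bm*np.cos(t)],4),len(Q))
E
python3 - <<'E'
from h import *
o=get_obs(); plate(pts(camera("wrist"),None,o)); p=camera("top"); plate(pts(p))
P=pts(camera("wrist"),None,o)
for lo,hi in[(.082,.1)]:
    t=np.radians(7.7);Q=P[(P[:,2]>lo)&(P[:,2]<hi)]; a=(Q[:,0]-.53)*np.cos(t)+Q[:,1]*np.sin(t); b=-(Q[:,0]-.53)*np.sin(t)+Q[:,1]*np.cos(t)
    m=(abs(a)<.03)&(abs(b)<.12); 
    k=np.polyfit(b[m],a[m],1); print("pipe ridge a=",k, "b range",np.percentile(b[m],[.5,99.5]))
# saddle lips tops z~.08 
m=(P[:,2]>.07)&(P[:,2]<.083);Q=P[m];a=(Q[:,0]-.53)*np.cos(t)+Q[:,1]*np.sin(t); b=-(Q[:,0]-.53)*np.sin(t)+Q[:,1]*np.cos(t)
for s in(-1,1):
    for e in(-1,1):
        k=(abs(a-s*.029)<.012)&(abs(b-e*.075)<.02); print(s,e,k.sum(),a[k].min() if k.any() else 0,a[k].max() if k.any() else 0,np.median(b[k]))
E
```

```text
cradle yaw 8.23 size 0.16373865781402047 0.20728480954543832 origin [0.5338 0.006 ] 19107
cradle yaw 4.59 size 0.21260684697372634 0.28282585387142267 origin [0.5538 0.0055] 1971
pipe ridge a= [-0.00302873  0.00436432] b range [-0.09698666  0.09133026]
-1 -1 237 -0.030366591516432947 -0.01706151863018567 -0.07034570241674686
-1 1 314 -0.03146026981004928 -0.017555171102750712 0.07940935940203117
1 -1 368 0.017215669962399503 0.040151478345998595 -0.07100584693845696
1 1 461 0.017059157857040347 0.03971502359441209 0.07829766398920218
```

```bash
python3 -c "
from h import *
mv(.5345,-.002,.057,98)"
```

```text
pos [ 0.4999 -0.0052  0.3311] yaw 97.46 tilt [ 0.0004 -0.0002] row [-0.003  0.086  0.685] -0.003
```

play_rows --plan '[[85, [-0.003, 0.086, 0.1], -0.003], [85, [-0.003, 0.086, 0.22], -0.003], [85, [-0.003, 0.086, 0.34], -0.003], [85, [-0.003, 0.086, 0.46], -0.003], [85, [-0.003, 0.086, 0.56], -0.003], [85, [-0.003, 0.086, 0.63], -0.003], [85, [-0.003, 0.086, 0.685], -0.003], [85, [-0.003, 0.086, 0.685], -0.003], [20, [-0.003, 0.086, 0.685], -0.003], [20, [-0.003, 0.086, 0.685], -0.003]]'

```text
time_s: 4.15
eef_pos: [0.5358, -0.0015, 0.0586]
eef_rot: [0.001, 0.656, 0.755, 0.001]
wrist_force: [-0.2, -0.2, -0.4]
opening: 0.683
grasp_force: 0.0
```

play_rows --plan '[[20, [0, 0, 0], 0], [20, [0, 0, 0], 0], [20, [0, 0, 0], 0], [20, [0, 0, 0], 0]]'

```text
time_s: 4.55
eef_pos: [0.5331, -0.0015, 0.0584]
eef_rot: [-0.001, 0.655, 0.755, -0.001]
wrist_force: [-10.9, -1.5, 13.8]
opening: 0.378
grasp_force: 58.5
```

play_rows --plan '[[20, [0, 0, -0.06], 0], [20, [0, 0, -0.15], 0], [20, [0, 0, -0.25], 0], [20, [0, 0, -0.3], 0], [20, [0, 0, -0.3], 0]]'

```text
time_s: 5.05
eef_pos: [0.5371, -0.0015, 0.1813]
eef_rot: [0.004, 0.655, 0.755, 0.002]
wrist_force: [0.6, 0.2, -1.0]
opening: 0.372
grasp_force: 60.7
```

```bash
python3 -c "
from h import *
p=camera('top');P=pts(p,masks_of(p,'tray')[0]['mask']);Q=P[P[:,2]>.035]; print(cv2.minAreaRect(Q[:,:2].astype(np.float32)))
mv(.458,-.334,.16,90.5)
mv(.458,-.334,.02,90.5)"
```

```text
((0.4593167006969452, -0.33571404218673706), (0.1688750684261322, 0.2727542221546173), 0.7038734555244446)
pos [ 0.5343 -0.001   0.1769] yaw 98.09 tilt [ 0.0007 -0.0002] row [-0.797 -0.306  0.042] 0.0422
pos [ 0.5343 -0.001   0.1769] yaw 98.09 tilt [ 0.0007 -0.0002] row [-0.797 -0.306  0.392] 0.0422
```

play_rows --plan '[[20, [-0.1, -0.04, 0], 0.005], [20, [-0.2, -0.08, 0], 0.01], [20, [-0.3, -0.12, 0], 0.015], [20, [-0.4, -0.16, 0], 0.02], [20, [-0.5, -0.2, 0], 0.025], [20, [-0.6, -0.24, 0], 0.03], [20, [-0.7, -0.28, 0], 0.042], [20, [-0.797, -0.306, 0], 0.042], [20, [-0.797, -0.306, 0.05], 0.042], [20, [-0.797, -0.306, 0.1], 0.042]]'

```text
time_s: 6.15
eef_pos: [0.4568, -0.3348, 0.1345]
eef_rot: [-0.001, 0.705, 0.709, 0.0]
wrist_force: [-0.6, 0.1, -1.3]
opening: 0.373
grasp_force: 60.6
```

```bash
python3 -c "
from h import *
mv(.459,-.334,.013,90.5)"
```

```text
pos [ 0.4568 -0.3348  0.1345] yaw 90.37 tilt [-0.0014  0.0017] row [0.001 0.006 0.304] -0.0007
```

play_rows --plan '[[20, [0, 0.005, 0.08], 0], [20, [0, 0.005, 0.16], 0], [20, [0, 0.005, 0.23], 0], [20, [0, 0.005, 0.28], 0], [20, [0, 0.005, 0.305], 0], [20, [0, 0.005, 0.305], 0], [70, [0, 0.005, 0.305], 0], [70, [0, 0.005, 0.305], 0], [70, [0, 0.005, 0.305], 0], [70, [0, 0.005, 0.305], 0]]'

```text
time_s: 7.15
eef_pos: [0.4605, -0.3342, 0.0155]
eef_rot: [0.001, 0.704, 0.71, -0.0]
wrist_force: [-0.2, -0.9, 0.0]
opening: 0.819
grasp_force: 0.0
```

play_rows --plan '[[70, [0, 0, 0], 0], [70, [0, 0, 0], 0], [70, [0, 0, -0.1], 0], [70, [0, 0, -0.2], 0], [70, [0, 0, -0.32], 0], [70, [0, 0, -0.44], 0], [85, [0, 0, -0.56], 0], [85, [0, 0, -0.68], 0], [85, [0, 0, -0.78], 0]]'

```text
time_s: 8.05
eef_pos: [0.4602, -0.3339, 0.3302]
eef_rot: [0.001, 0.704, 0.71, -0.0]
wrist_force: [0.7, -0.7, -1.3]
opening: 0.991
grasp_force: 0.0
```

```bash
python3 - <<'E'
from h import *
p=camera("top")
for n in ["offcut","coupling"]:
    for r in masks_of(p,n)[:2]:
        P=pts(p,r["mask"]); rr=cv2.minAreaRect(P[:,:2].astype(np.float32))
        print(n,round(r["conf"],2),np.round(r["rect"]),"z",np.round(np.percentile(P[:,2],[2,50,98]),3),"rect",np.round(rr[0],3),np.round(rr[1],3),round(rr[2],1))
mv(.45,-.05,.33,98); mv(.44,.355,.27,76)
E
```

```text
offcut 0.55 [462. 295.  80.  18.] z [0.005 0.037 0.045] rect [ 0.458 -0.34 ] [0.037 0.203] 0.8
coupling 0.91 [180. 278.  83.  33.] z [0.029 0.042 0.053] rect [0.496 0.359] [0.201 0.052] 74.6
coupling 0.73 [360. 321.  45.  34.] z [0.025 0.04  0.048] rect [ 0.4   -0.087] [0.081 0.082] 52.5
pos [ 0.4612 -0.335   0.3308] yaw 90.53 tilt [ 0.005  -0.0055] row [ 0.713 -0.021 -0.002] -0.0415
pos [ 0.4612 -0.335   0.3308] yaw 90.53 tilt [ 0.005  -0.0055] row [ 1.726 -0.038  0.142] 0.0807
```

play_rows --plan '[[85, [0.12, 0, 0], 0], [85, [0.24, 0, 0], 0.01], [85, [0.36, 0, 0], 0.02], [85, [0.48, 0, 0], 0.03], [85, [0.6, 0, 0], 0.04], [85, [0.72, 0, 0], 0.05], [85, [0.84, 0, 0], 0.06], [85, [0.96, 0, 0], 0.07], [85, [1.0, 0, 0], 0.08], [85, [1.0, 0, 0], 0.08]]'

```text
time_s: 9.2
eef_pos: [0.4553, 0.0685, 0.3252]
eef_rot: [-0.001, 0.786, 0.618, -0.001]
wrist_force: [0.4, 0.0, 0.2]
opening: 0.995
grasp_force: 0.0
```

play_rows --plan '[[85, [0.12, 0.0, 0], 0], [85, [0.24, 0.02, 0], 0], [85, [0.36, 0.05, 0.03], 0], [85, [0.48, 0.08, 0.06], 0], [85, [0.6, 0.12, 0.1], 0], [85, [0.7, 0.14, 0.13], 0], [85, [0.7, 0.14, 0.15], 0], [85, [0.7, 0.14, 0.15], 0]]'

```text
time_s: 10.0
eef_pos: [0.577, 0.3234, 0.2624]
eef_rot: [-0.001, 0.787, 0.617, -0.003]
wrist_force: [-0.4, -0.0, -0.9]
opening: 0.993
grasp_force: 0.0
```

```bash
cat >> h.py <<'E'
def axis(P):
    Q=P[P[:,2]>.02] if len(P) else P; c=Q.mean(0); v=np.linalg.svd(Q[:,:2]-c[:2],full_matrices=False)[2][0]; v*=np.sign(v[1]); n=np.array([v[1],-v[0]])
    s=Q[:,:2]@v; t=Q[:,:2]@n; sm=np.percentile(s,[.5,99.5]); tm=np.percentile(t,[1,99])
    return np.round(v*sm.mean()+n*tm.mean(),4),round(np.degrees(np.arctan2(-v[0],v[1])),2),np.ptp(sm),np.ptp(tm),np.percentile(Q[:,2],99)
E
python3 - <<'E'
from h import *
o=get_obs(); p=camera("wrist"); save(p,"w2")
for r in masks_of(p,"coupling")[:2]: print(r["conf"],np.round(r["rect"]),axis(pts(p,r["mask"],o)))
p=camera("top")
for r in masks_of(p,"coupling")[:1]: print(r["conf"],np.round(r["rect"]),axis(pts(p,r["mask"],o)))
mv(.497,.357,.006,75)
E
```

```text
0.65 [229. 177.  60. 228.] (array([0.5017, 0.3603]), np.float64(-14.27), np.float64(0.19701849453594528), np.float64(0.04654497667186469), np.float64(0.050448160112661754))
0.74 [195. 278.  53.  33.] (array([0.4881, 0.3226]), np.float64(-18.51), np.float64(0.12590158106123023), np.float64(0.04699992889418669), np.float64(0.054587717622505916))
pos [0.5784 0.3231 0.2682] yaw 76.04 tilt [0.0017 0.0003] row [ 0.033 -0.219  0.655] 0.0058
```

View pics/w2.png

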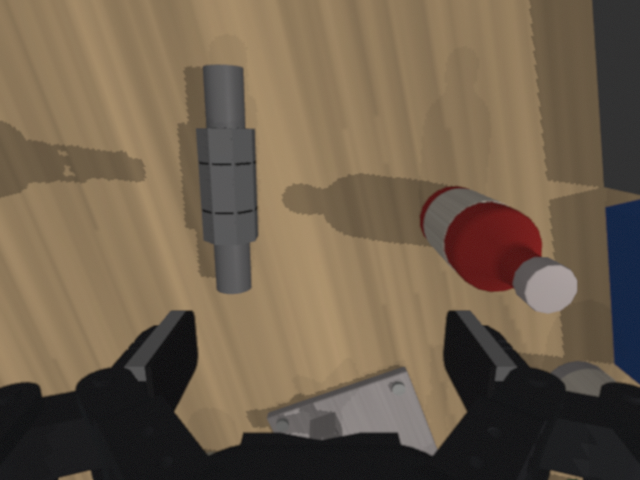

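play_rows --plan '[[85, [0.02, -0.1, 0], 0.002], [85, [0.042, -0.207, 0.05], 0.002], [85, [0.042, -0.207, 0.15], 0.002], [85, [0.042, -0.207, 0.27], 0.002], [85, [0.042, -0.207, 0.38], 0.002], [85, [0.042, -0.207, 0.48], 0.002], [85, [0.042, -0.207, 0.54], 0.002], [85, [0.042, -0.207, 0.54], 0.002]]'

```text
time_s: 11.0
eef_pos: [0.4994, 0.3585, 0.0482]
eef_rot: [-0.001, 0.79, 0.614, -0.003]
wrist_force: [-0.1, -1.1, -0.4]
opening: 0.996
grasp_force: 0.0
```

```bash
python3 - <<'E'
from h import *
o=get_obs(); p=camera("wrist")
for r in masks_of(p,"coupling")[:2]: print(r["conf"],np.round(r["rect"]),axis(pts(p,r["mask"],o)))
mv(.5,.359,.006,75.6)
E
```

```text
0.7 [317. 230. 125. 417.] (array([0.5053, 0.3781]), np.float64(-14.35), np.float64(0.16095043286651683), np.float64(0.04625084987642536), np.float64(0.050097815817390305))
pos [0.5026 0.3604 0.0525] yaw 75.72 tilt [0.0017 0.0007] row [-0.005 -0.006  0.116] 0.0006
```

play_rows --plan '[[85, [-0.005, -0.006, 0.05], 0], [85, [-0.005, -0.006, 0.1], 0], [85, [-0.005, -0.006, 0.115], 0], [85, [-0.005, -0.006, 0.115], 0], [30, [-0.005, -0.006, 0.115], 0], [30, [-0.005, -0.006, 0.115], 0], [30, [-0.005, -0.006, 0.115], 0], [30, [-0.005, -0.006, 0.115], 0], [30, [-0.005, -0.006, 0.115], 0]]'

```text
time_s: 12.0
eef_pos: [0.4998, 0.3599, 0.0065]
eef_rot: [0.0, 0.789, 0.614, 0.001]
wrist_force: [-1.5, 0.1, 5.9]
opening: 0.549
grasp_force: 63.5
```

```bash
python3 - <<'E'
from h import *
o=get_obs(); print(o["opening"],o["grasp_force"],o["wrist_force"])
mv(.50,.359,.19,98); mv(.533,.005,.19,98)
E
```

```text
0.5494199907380684 63.53067420772277 [-1.47959788  0.10887586  5.86437579]
pos [0.4998 0.3599 0.0065] yaw 75.77 tilt [0.0022 0.001 ] row [-0.001  0.002 -0.459] -0.1235
pos [0.4998 0.3599 0.0065] yaw 75.77 tilt [0.0022 0.001 ] row [-0.839  0.299 -0.46 ] -0.1235
```

play_rows --plan '[[30, [0, 0, -0.08], 0], [30, [0, 0, -0.18], 0], [30, [0, 0, -0.3], -0.02], [30, [-0.05, 0.02, -0.42], -0.04], [30, [-0.15, 0.05, -0.46], -0.06], [30, [-0.27, 0.1, -0.46], -0.08], [30, [-0.38, 0.14, -0.46], -0.1], [30, [-0.49, 0.18, -0.46], -0.1235], [30, [-0.6, 0.22, -0.46], -0.1235], [30, [-0.7, 0.26, -0.46], -0.1235]]'

```text
time_s: 13.0
eef_pos: [0.5303, 0.0604, 0.189]
eef_rot: [0.0, 0.656, 0.755, -0.0]
wrist_force: [0.3, -0.4, -2.6]
opening: 0.547
grasp_force: 62.8
```

```bash
python3 - <<'E'
from h import *
o=get_obs(); print(o["opening"],o["grasp_force"],o["wrist_force"])
p=camera("wrist")
for r in masks_of(p,"coupling")[:1]: print(r["conf"],np.round(r["rect"]),axis(pts(p,r["mask"],o)))
plate(pts(p,None,o))
mv(.533,.005,.14,98)
p=camera("top")
for r in masks_of(p,"cradle")[:1]:
  P=pts(p,r["mask"]);plate(P)
E
```

```text
0.5468468251560572 62.84709100640612 [ 0.29521716 -0.43706891 -2.59431449]
0.97 [321. 219. 170. 438.] (array([0.5268, 0.0979]), np.float64(8.31), np.float64(0.1180824373724906), np.float64(0.0460547375721716), np.float64(0.23257325728447978))
cradle yaw 8.11 size 0.22110542894946267 0.14725094634766808 origin [0.5019 0.0319] 8224
pos [0.5313 0.0574 0.189 ] yaw 97.68 tilt [ 0.0006 -0.0019] row [-0.13  -0.013  0.123] -0.0018
cradle yaw 7.44 size 0.16295411440120605 0.2069715045950429 origin [0.531  0.0036] 1967
```

play_rows --plan '[[30, [-0.06, -0.008, 0.03], 0], [30, [-0.12, -0.01, 0.1], 0], [30, [-0.132, -0.01, 0.17], 0], [30, [-0.132, -0.01, 0.215], 0], [30, [-0.132, -0.01, 0.22], 0], [30, [-0.132, -0.01, 0.22], 0]]'

```text
time_s: 13.8
eef_pos: [0.5338, 0.0109, 0.1007]
eef_rot: [-0.001, 0.655, 0.755, -0.0]
wrist_force: [0.5, -0.9, -1.6]
opening: 0.552
grasp_force: 62.6
```

```bash
python3 - <<'E'
from h import *
o=get_obs(); p=camera("wrist"); save(p,"w3")
mv(.5325,.005,.055,97.9)
r=masks_of(p,"coupling")[0]; print(axis(pts(p,r["mask"],o)))
P=pts(p,None,o)
t=np.radians(7.9); d=P[:,:2]-[.5325,.005]; a=d[:,0]*np.cos(t)+d[:,1]*np.sin(t); b=-d[:,0]*np.sin(t)+d[:,1]*np.cos(t)
m=(P[:,2]>.07)&(P[:,2]<.085)&(abs(b-.075)<.03)&(abs(a)<.05); print("lip",m.sum(),np.percentile(a[m],[1,99]),np.percentile(b[m],[1,50,99]))
m=(P[:,2]>.105)&(b>.08)&(b<.12)&(abs(a)<.03); print("pipe end",m.sum(),np.percentile(a[m],[1,99]),np.percentile(b[m],[1,99]))
E
```

```text
pos [0.5346 0.0106 0.1016] yaw 98.09 tilt [0.0008 0.    ] row [-0.013 -0.007  0.117] 0.0011
(array([0.5303, 0.0485]), np.float64(8.18), np.float64(0.11781224499419668), np.float64(0.045937478843695034), np.float64(0.14432186539670316))
lip 2986 [-0.0332495   0.03640157] [0.06375671 0.07487095 0.08534619]
pipe end 12445 [-0.01249619  0.01961462] [0.08025914 0.1031435 ]
```

View pics/w3.png

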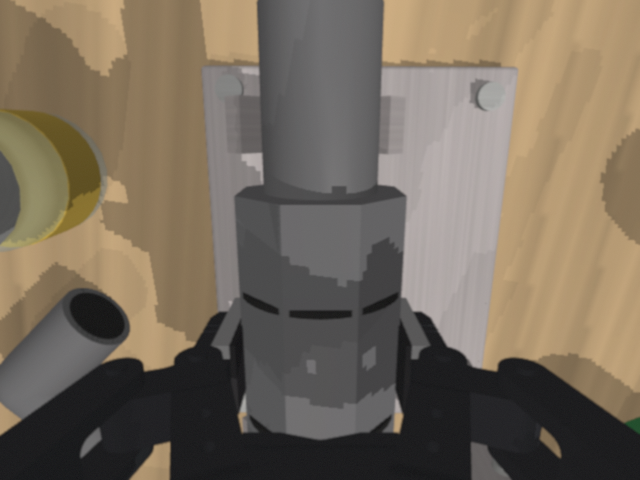

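play_rows --plan '[[30, [-0.014, -0.005, 0.02], 0], [30, [-0.014, -0.005, 0.05], 0], [30, [-0.014, -0.005, 0.075], 0], [30, [-0.014, -0.005, 0.095], 0], [30, [-0.014, -0.005, 0.11], 0], [30, [-0.014, -0.005, 0.117], 0], [30, [-0.014, -0.005, 0.119], 0], [30, [-0.014, -0.005, 0.119], 0]]'

```text
time_s: 14.7
eef_pos: [0.5329, 0.0037, 0.0533]
eef_rot: [-0.0, 0.656, 0.755, -0.0]
wrist_force: [0.2, 0.2, -2.7]
opening: 0.551
grasp_force: 62.8
```

play_rows --plan '[[30, [0, 0, 0.003], 0], [30, [0, 0, 0.006], 0], [30, [0, 0, 0.006], 0]]'

```text
time_s: 15.0
eef_pos: [0.5333, 0.0037, 0.0531]
eef_rot: [0.0, 0.656, 0.755, -0.0]
wrist_force: [-10.3, 1.6, 16.7]
opening: 0.555
grasp_force: 65.0
```

Contact with the saddles; release gently and back off upward.

play_rows --plan '[[52, [0, 0, -0.002], 0], [56, [0, 0, -0.002], 0], [65, [0, 0, -0.002], 0], [85, [0, 0, -0.002], 0], [85, [0, 0, -0.002], 0], [85, [0, 0, -0.002], 0], [85, [0, 0, -0.002], 0], [85, [0, 0, -0.002], 0]]'

```text
time_s: 15.8
eef_pos: [0.5329, 0.0037, 0.0516]
eef_rot: [-0.0, 0.656, 0.755, -0.0]
wrist_force: [0.2, -0.1, 0.2]
opening: 0.992
grasp_force: 0.0
```

play_rows --plan '[[85, [0, 0, -0.06], 0], [85, [0, 0, -0.16], 0], [85, [0, 0, -0.28], 0], [85, [0, 0, -0.4], 0], [85, [0, 0, -0.52], 0], [85, [-0.04, -0.04, -0.64], 0], [85, [-0.08, -0.08, -0.7], 0], [85, [-0.08, -0.08, -0.72], 0], [85, [-0.08, -0.08, -0.72], 0]]'

```text
time_s: 16.7
eef_pos: [0.5062, -0.0327, 0.341]
eef_rot: [0.001, 0.656, 0.754, 0.001]
wrist_force: [0.4, -0.0, -0.2]
opening: 0.998
grasp_force: 0.0
```

```bash
python3 - <<'E'
from h import *
o=get_obs(); p=camera("wrist"); save(p,"w4")
r=masks_of(p,"coupling")[0]; P=pts(p,r["mask"],o); print(r["conf"],axis(P))
P=pts(p,None,o); plate(P)
t=np.radians(7.9); d=P[:,:2]-[.534,.005]; a=d[:,0]*np.cos(t)+d[:,1]*np.sin(t); b=-d[:,0]*np.sin(t)+d[:,1]*np.cos(t)
for n,l in (("collar",(-.04,.04)),("end+",(.06,.095)),("end-",(-.095,-.06))):
    m=(abs(a)<.03)&(b>l[0])&(b<l[1])&(P[:,2]>.05); print(n,m.sum(),"top z",np.percentile(P[m,2],98))
m=(abs(a)<.01)&(P[:,2]>.06); print("b ext",np.percentile(b[m],[.3,99.7]))
m=(abs(a)<.01)&(P[:,2]>.09); print("collar ext",np.percentile(b[m],[.5,99.5]))
m=(abs(a-.08)<.03)&(abs(b+.082)<.03)&(P[:,2]>.2); print("lever",m.sum(),np.median(P[m],0) if m.any() else 0, P[m,2].max() if m.any() else 0, np.percentile(a[m],[2,98]) if m.any() else 0,np.percentile(b[m],[2,98]) if m.any() else 0)
E
```

```text
0.65 (array([ 0.7827, -0.1075]), np.float64(63.15), np.float64(0.07715898737609128), np.float64(0.07217383658207557), np.float64(0.10187451808448322))
cradle yaw 8.07 size 0.16374538293410767 0.20759282461438347 origin [0.5339 0.0053] 16978
collar 27294 top z 0.4328811474519593
end+ 2263 top z 0.0888242465799476
end- 1720 top z 0.08859360265607963
b ext [-0.0996318   0.09763776]
collar ext [-0.04908192  0.04739343]
lever 1642 [ 0.61504596 -0.05845016  0.2477256 ] 0.2772170590306693 [0.06430467 0.08014803] [-0.08468568 -0.07284525]
```

View pics/w4.png

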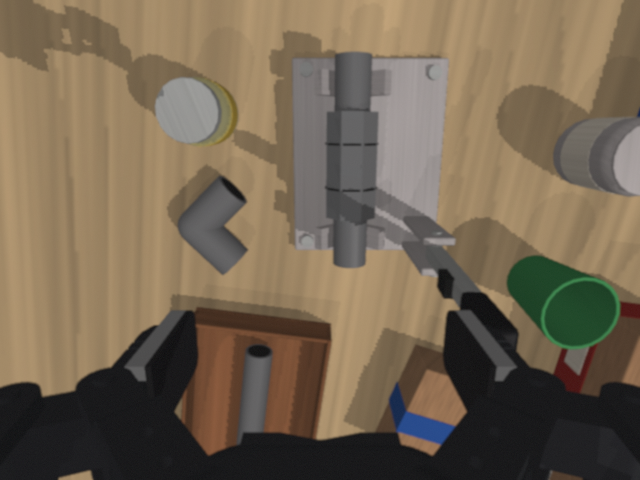

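```bash
python3 -c "
from h import *
mv(.6167,-.0662,.34,8)"
```

```text
pos [ 0.5054 -0.0319  0.3381] yaw 98.0 tilt [-0.002  0.001] row [-0.124  0.264 -0.005] 0.5
```

play_rows --plan '[[85, [-0.02, 0.03, -0.005], 0.047], [85, [-0.04, 0.06, -0.005], 0.094], [85, [-0.06, 0.1, -0.005], 0.141], [85, [-0.08, 0.14, -0.005], 0.188], [85, [-0.1, 0.18, -0.005], 0.235], [85, [-0.124, 0.22, -0.005], 0.282], [85, [-0.124, 0.264, -0.005], 0.329], [85, [-0.124, 0.264, -0.005], 0.376], [85, [-0.124, 0.264, -0.005], 0.423], [85, [-0.124, 0.264, -0.005], 0.47]]'

```text
time_s: 17.8
eef_pos: [0.6168, -0.0658, 0.3383]
eef_rot: [-0.001, 0.993, 0.114, -0.002]
wrist_force: [1.1, 0.3, 0.0]
opening: 0.998
grasp_force: 0.0
```

play_rows --plan '[[85, [0, 0, 0], 0.03], [85, [0, 0, 0], 0.03], [85, [0, 0, 0], 0.03]]'

```text
time_s: 18.1
eef_pos: [0.6169, -0.0662, 0.3396]
eef_rot: [-0.001, 0.997, 0.071, -0.001]
wrist_force: [-0.0, 0.2, 0.5]
opening: 0.992
grasp_force: 0.0
```

```bash
python3 - <<'E'
from h import *
for c in ("wrist","scene"):
    o=get_obs(); p=camera(c); P=pts(p,None,o)
    if c=="wrist": save(p,"w5")
    t=np.radians(8); d=P[:,:2]-[.534,.005]; a=d[:,0]*np.cos(t)+d[:,1]*np.sin(t); b=-d[:,0]*np.sin(t)+d[:,1]*np.cos(t)
    for z in (.14,.17,.2,.22,.235,.25,.265,.275):
        m=(abs(a-.075)<.04)&(abs(b+.082)<.03)&(abs(P[:,2]-z)<.006)
        if m.sum()>3: print(c,z,m.sum(),np.percentile(a[m],[2,98]).round(4),np.percentile(b[m],[2,98]).round(4))
mv(.6167,-.0662,.236,8)
E
```

```text
wrist 0.14 60 [0.0833 0.0855] [-0.0902 -0.0749]
wrist 0.17 70 [0.0817 0.0839] [-0.0905 -0.0753]
wrist 0.2 108 [0.0803 0.0827] [-0.09   -0.0752]
wrist 0.22 75 [0.0799 0.0836] [-0.091 -0.074]
wrist 0.235 162 [0.079 0.083] [-0.0911 -0.074 ]
wrist 0.25 182 [0.0783 0.0824] [-0.0911 -0.0741]
wrist 0.265 224 [0.0778 0.0818] [-0.0912 -0.0741]
wrist 0.275 1056 [0.0648 0.0811] [-0.091  -0.0745]
scene 0.14 29 [0.0729 0.0854] [-0.0882 -0.0734]
scene 0.17 27 [0.0628 0.0838] [-0.0868 -0.0737]
scene 0.2 36 [0.067  0.0833] [-0.089  -0.0728]
scene 0.22 30 [0.0692 0.0827] [-0.0868 -0.0721]
scene 0.235 37 [0.0682 0.0829] [-0.0897 -0.0718]
scene 0.25 36 [0.0678 0.0814] [-0.0884 -0.0721]
scene 0.265 46 [0.0644 0.0812] [-0.0887 -0.0717]
scene 0.275 73 [0.0629 0.0805] [-0.0887 -0.0721]
pos [ 0.617  -0.0665  0.3405] yaw 8.13 tilt [-0.0016  0.0005] row [-0.    -0.001  0.261] 0.0007
```

View pics/w5.png

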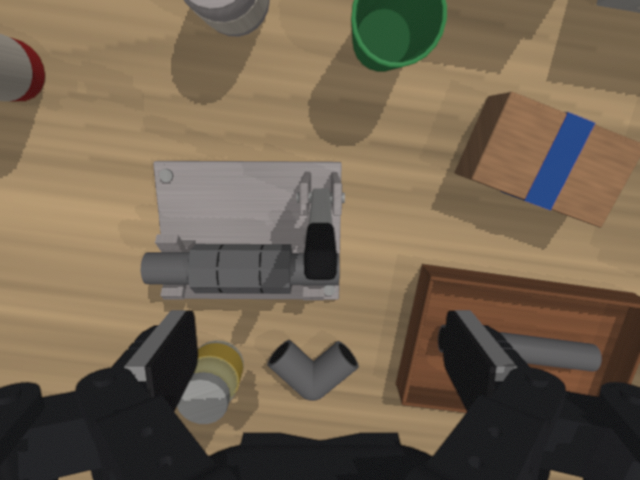

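play_rows --plan '[[85, [0, 0, 0.1], 0], [85, [0, 0, 0.2], 0], [85, [0, 0, 0.26], 0], [85, [0, 0, 0.26], 0], [5, [0, 0, 0.26], 0], [5, [0, 0, 0.26], 0], [5, [0, 0, 0.26], 0], [5, [0, 0, 0.26], 0], [5, [0, 0, 0.26], 0], [5, [0, 0, 0.26], 0]]'

```text
time_s: 19.2
eef_pos: [0.6176, -0.066, 0.2391]
eef_rot: [-0.0, 0.998, 0.07, 0.001]
wrist_force: [-0.6, 4.0, 5.7]
opening: 0.201
grasp_force: 59.4
```

play_rows --plan '[[5, [0, 0, 0], 0], [5, [0, 0, 0], 0], [5, [-0.02, 0, 0.002], 0], [5, [-0.046, 0, 0.005], 0]]'

```text
time_s: 19.6
eef_pos: [0.601, -0.0683, 0.2376]
eef_rot: [-0.0, 0.998, 0.07, 0.003]
wrist_force: [3.1, 5.3, 3.5]
opening: 0.2
grasp_force: 58.8
```

play_rows --plan '[[5, [-0.028, 0, 0.006], 0], [5, [-0.056, 0, 0.014], 0], [5, [-0.084, 0, 0.025], 0], [5, [-0.11, 0, 0.037], 0], [5, [-0.136, 0, 0.052], 0], [5, [-0.16, 0, 0.067], 0], [5, [-0.183, 0, 0.085], 0], [5, [-0.204, 0, 0.104], 0], [5, [-0.224, 0, 0.125], 0], [5, [-0.243, 0, 0.148], 0]]'

```text
time_s: 20.6
eef_pos: [0.5023, -0.082, 0.178]
eef_rot: [-0.001, 0.998, 0.07, 0.0]
wrist_force: [-7.4, 6.0, 11.2]
opening: 0.202
grasp_force: 58.6
```

```bash
python3 - <<'E'
from h import *
o=get_obs(); p=np.array(o["eef_pos"]); t=np.radians(8); d=p[:2]-[.534,.005]
a=d@[np.cos(t),np.sin(t)]; b=d@[-np.sin(t),np.cos(t)]; z=p[2]+.019
print(a,b,z,"theta",np.arctan2(z-.1,.08-a),"r",np.hypot(z-.1,.08-a),o["wrist_force"],o["grasp_force"])
mv(*(np.array([.534,.005])+np.array([[np.cos(t),-np.sin(t)],[np.sin(t),np.cos(t)]])@[-.075,-.082]),.081,8)
E
```

```text
-0.04346762361392501 -0.08170393266578738 0.19702988726433124 theta 0.6660674398732882 r 0.15703201298906758 [-7.35428474  5.99058782 11.24321155] 58.551989793777466
pos [ 0.5023 -0.082   0.178 ] yaw 8.02 tilt [0.0007 0.0013] row [-0.079  0.001  0.243] 0.0001
```

play_rows --plan '[[5, [-0.016, 0, 0.024], 0], [5, [-0.031, 0, 0.05], 0], [5, [-0.044, 0, 0.077], 0], [5, [-0.055, 0, 0.104], 0], [5, [-0.064, 0, 0.132], 0], [5, [-0.071, 0, 0.16], 0], [5, [-0.076, 0, 0.19], 0], [5, [-0.078, 0, 0.215], 0], [5, [-0.079, 0, 0.235], 0], [5, [-0.079, 0, 0.24], 0]]'

```text
time_s: 21.6
eef_pos: [0.4703, -0.0863, 0.0797]
eef_rot: [-0.001, 0.998, 0.07, -0.001]
wrist_force: [-4.8, 4.9, 4.1]
opening: 0.2
grasp_force: 58.5
```

```bash
python3 - <<'E'
from h import *
o=get_obs(); p=np.array(o["eef_pos"]); t=np.radians(8); d=p[:2]-[.534,.005]
a=d@[np.cos(t),np.sin(t)]; b=d@[-np.sin(t),np.cos(t)]; z=p[2]+.019
print(a,b,z,"theta",np.arctan2(z-.1,.08-a),"r",np.hypot(z-.1,.08-a),o["wrist_force"],o["grasp_force"])
P=pts(camera("wrist"),None,o); d=P[:,:2]-[.534,.005]; a=d@[np.cos(t),np.sin(t)]; b=d@[-np.sin(t),np.cos(t)]
for A in (.03,.01,-.01,-.03,-.05):
    m=(abs(a-A)<.006)&(abs(b+.082)<.006)&(P[:,2]<.2); print(A,m.sum(),np.percentile(P[m,2],[10,50,90]) if m.any() else 0)
E
```

```text
-0.07578219196396654 -0.08155924964484788 0.09872882629749592 theta -0.008159761228481378 r 0.1557873782296886 [-4.83731366  4.87520023  4.06442924] 58.517138957977295
0.03 159 [0.10758174 0.10843962 0.10946001]
0.01 2381 [0.10787117 0.10868953 0.10951552]
-0.01 2067 [0.10813562 0.10892891 0.10972996]
-0.03 1815 [0.10832013 0.10909204 0.10984648]
-0.05 1624 [0.1105329  0.11129179 0.11206324]
```

play_rows --plan '[[5, [0, 0, 0.005], 0], [5, [0, 0, 0.008], 0], [5, [0, 0, 0.008], 0], [5, [0, 0, 0.008], 0]]'

```text
time_s: 22.05
eef_pos: [0.4703, -0.0864, 0.0775]
eef_rot: [-0.001, 0.998, 0.07, -0.001]
wrist_force: [-7.2, 5.6, 8.4]
opening: 0.198
grasp_force: 59.2
```

play_rows --plan '[[20, [0, 0, 0], 0], [30, [0, 0, 0], 0], [50, [0, 0, 0], 0], [60, [0, 0, 0], 0], [60, [0, 0, 0], 0], [60, [0, 0, 0], 0], [60, [0, 0, -0.06], 0], [60, [0, 0, -0.16], 0], [60, [0, 0, -0.28], 0], [60, [0, 0, -0.4], 0]]'

```text
time_s: 23.05
eef_pos: [0.4708, -0.0872, 0.2386]
eef_rot: [-0.0, 0.998, 0.07, -0.0]
wrist_force: [1.5, 0.1, -0.4]
opening: 0.704
grasp_force: 0.0
```

play_rows --plan '[[60, [0, 0, -0.12], 0], [60, [0, 0, -0.24], 0], [60, [0, 0, -0.24], 0], [60, [0, 0, -0.24], 0]]'

```text
time_s: 23.45
eef_pos: [0.4719, -0.0876, 0.3345]
eef_rot: [0.001, 0.998, 0.07, 0.001]
wrist_force: [-0.6, 0.4, -0.5]
opening: 0.704
grasp_force: 0.0
```

```bash
python3 - <<'E'
from h import *
o=get_obs(); print(o["eef_pos"],o["wrist_force"]); p=camera("wrist"); save(p,"w6"); P=pts(p,None,o); t=np.radians(8)
d=P[:,:2]-[.534,.005]; a=d@[np.cos(t),np.sin(t)]; b=d@[-np.sin(t),np.cos(t)]
for lab,lo,hi in (("bar",-.03,.05),("handle",-.092,-.04)):
    m=(a>lo)&(a<hi)&(abs(b+.082)<.004)&(P[:,2]>.095)&(P[:,2]<.125); print(lab,m.sum(),np.polyfit(a[m],P[m,2],1))
for s in(.06,.02,-.02): 
    m=(abs(b-s*1.5)<.01)&(abs(a)<.03)&(P[:,2]>.045); print(s*1.5,np.percentile(P[m,2],98),np.percentile(a[m],[1,99]))
m=(abs(a)<.01)&(P[:,2]>.09)&(b>-.065)&(P[:,2]<.11); print("collar ext",np.percentile(b[m],[.5,99.5]))
p=camera("top"); r=masks_of(p,"offcut"); print([(round(x["conf"],2),axis(pts(p,x["mask"]))) for x in r[:2]])
E
```

```text
[ 0.47193714 -0.0876225   0.33453288] [-0.57100511  0.37023083 -0.54940938]
bar 923 [0.00299846 0.10782822]
handle 517 [0.00357465 0.1099276 ]
0.09 0.08888783064736967 [-0.02845396  0.02864476]
0.03 0.09638933636598199 [-0.02361778  0.0228583 ]
-0.03 0.09661012044026344 [-0.02462957  0.02289724]
collar ext [-0.05181683  0.04778475]
[(0.85, (array([ 0.4605, -0.3498]), np.float64(-1.02), np.float64(0.1567880810435815), np.float64(0.033306231689840315), np.float64(0.046164524135439866)))]
```

View pics/w6.png

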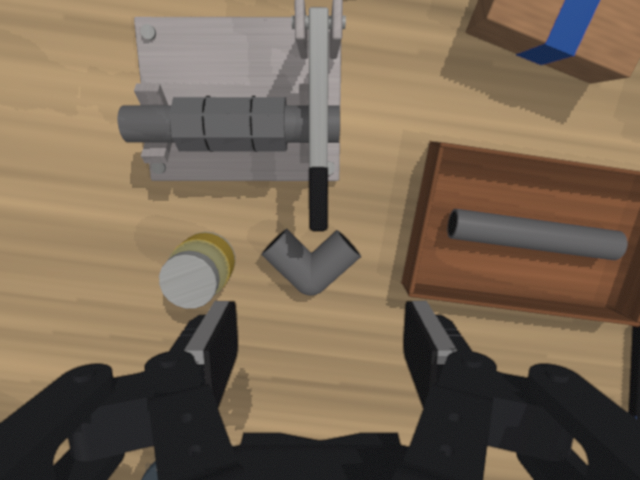

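The last wrist picture shows the lever level across the coupling (about 318,110). The coupling is in both saddles (about 230,123), the pipe lies flat in the tray (about 540,233), and the fingers are clear. The lever slope measures about 0.003 rad.

```bash
python3 -c "
from bench import *
print(hand_in())"
```

```text
the job is handed in; nothing more can be done
None
```

I finished the job and handed it in at about 23.5 s on the robot's clock, but hand-in returned no verdict: the leftover pipe is flat in the tray, the coupling sits in both saddles with the collar between them, and the lever is level to within about 0.003 rad by my last measurement.

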